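# Unclip the low battery pack from the sloping charger and stow it in the tray

## Robot

A 6-joint arm with a two-finger parallel gripper is mounted at the origin on the work surface. World frame = base frame: x ahead of the robot, y to its left, z up, the work surface at z = 0. Lengths are in m, angles in rad, forces in N, time in s.
With the tool pointing down it reaches from about 0.25 to 0.775 m from the base axis. Payload 4 kg.
Tool frame: the origin (TCP) lies midway between the tips of the shut fingers; the grasp point (between the pads) lies 19 mm behind it; z points along the fingers, y is the direction in which the jaws open and shut (so a half turn about z gives the same grasp; the last joint's range is limited). The gripper opens to 94 mm and grips with 3 to 60 N. Pads are 16 mm wide; open, the fingers measure 119 mm over their backs; the gripper's body (75 mm by 177 mm) begins 78 mm behind the grasp point.
Start: joints at [1.129, 0.087, 1.371, -0, 1.684, -0.103], TCP at [0.183, 0.519, 0.206] pointing down, gripper open.
Joint ranges: [-3.1, 3.1], [-0.76, 2.03], [0.27, 2.55], [-1.08, 4.22], [0.17, 2.65], [-2.57, 2.57]. Speed limits (rad/s): [2.79, 2.79, 3.14, 3.14, 3.14, 3.14].

## Interface

Orientations are given as [roll, pitch, yaw] about the fixed x, y, z axes, in that order (R = Rz(yaw) Ry(pitch) Rx(roll)).
In Python, from bench import robot, cams gives the robot as it stands.
- The arm moves only by the tool step_arm, never from a script. Its argument "plan" is a list that holds one entry, the list of rows, each a list of 5 numbers: the shift along the world's x, y, z in mm, then the turn about the world's z in rad, then the opening in per cent of the stroke, from 0 (shut) to 100 (fully open). In form: [[[tx, ty, tz, turn, fingers], ...]]. A call has 1 to 8 rows; each row is the pose to reach, as a shift and turn from the pose commanded when the call began; what a row does not reach only later rows make up. A row lasts 1/12 s, in which the tool goes at most 41.7 mm and 7.16 degrees, less where a joint would pass 70% of its speed; a pose out of reach is approached as far as the arm can. A call with a gripper value outside its range is refused whole. The fingers move at their own pace and stop on an object; the grip force is fixed at half the most. Time passes only in rows, so rows that repeat a pose let the fingers close. It gives the time, the measured TCP pose, the force and the opening at its end, in the units of the state.
- robot.get_obs(): the state, without advancing time (a new reading comes with each control period).
- cams.snapshot(name): name is "scene" or "top" or "wrist"; returns a dict with "frame" (400x640x3 uint8, red, green, blue), "camera_matrix" (3x3 intrinsics, pixels), "origin" and "attitude" of the camera in the world; the wrist camera has in their place "T_tool_cam" (4x4, takes a point from camera to tool coordinates, whose origin is the TCP and whose axes are the flange's). Camera axes: x right, y down, z forward; pixel columns grow to the right and rows downward; lengths in m; the calibration is good to about 2 mm. A picture is of the moment at which its call begins: read the wrist's pose just before it. There is no depth.
- robot.close_job(): hands the job in, once; it reports no verdict.
The state is a dict: "time": time; "joint_positions": joint angles; "qvel": joint speeds; "joint_torque": joint torques, N m; "tool_pos": TCP position; "ee_rot": TCP orientation; "wrist_force": force on the tool from outside, world axes, zero at the start; "wrist_torque": the same for the moment, N m; "width": finger opening in m.
Only numpy, scipy, OpenCV 4.12 (cv2) and the standard library are available. Lean on these libraries where they do the work, as an engineer would, in place of code of your own. Each camera call takes 0.05 s, during which the arm holds its last target. There are 200 camera calls.

## Task

The lower of the two battery packs standing in the sloping charger is ready: press in its sprung snap tab, draw it straight out of its bay, and set it gently, upright, into the empty slot of the yellow carrying tray, the slot with the bare pad; lower it right down onto the pad before letting go. Leave the taller pack in the charger, the spare pack in the tray, and everything else on the bench, where they are.

Things in the scene. Friction and masses are not known exactly. Their poses are not given: they have to be found in the camera images.
- pack: the pack to move: black block 48 (its x) x 64 (its y) x 54 mm high (its z), about 0.17 to 0.34 kg. Origin: centre of the body's underside; z points out of its top, x to its snap tab. It starts latched in one of the charger's two bays, 22 mm deep in it, 32 mm proud of the deck, and comes out, straight along its own z, only while the tab is pressed in 7 mm or more, best fully.
- pack_tab (a joint): how far the pack's snap tab is pressed in towards the body (along the pack's -x), in m: 0 free, 0.0075 fully in. Sprung: about 6 N to start, 13.5 N fully in. Squeezing the pack across its x, over the tab, presses the tab in.
- pack_tabface (a point): middle of the part of the tab to press, on its outer face: (36, 0, 42) mm in the pack's frame. The tab is a grey plate 28 mm wide (y), 4 mm thick, 4 to 50 mm above the underside, 8 mm off the +x face; pack and free tab are 60 mm across x. A hook at its foot, 4 to 13 mm above the underside, reaches out to x = 43 mm.
- pack_mid (a point): centre of the pack's footprint, tab and hook included: (9.5, 0, 0) mm in the pack's frame. The footprint is 67 (x) x 64 mm (y).
- tall_pack: the pack in the other bay, to be left alone: same plan, tab, axes and stance as the low one, but 78 mm high, 56 mm proud of the deck. Origin at the centre of its body's underside. Which bay holds which pack varies.
- charger: fixed grey and black sloping charger, 120 mm deep (x), 190 wide (y), 107 high at the back; origin on the table. Its deck rises at 30 degrees towards its +x; the packs stand square to the deck, so their z axes lean 30 degrees to its -x. Tabs face uphill (+x).
- bay_a (a point): centre of the floor of one bay, 42 mm along the charger's +y and 50 mm above the table. The deck is 22 mm above the bay floor, measured along the packs' z, and flat for 34 mm downhill of the packs and 38 mm uphill of the tabs. A bay fits its pack with 1.5 to 2 mm a side; a ledge in it holds the tab's hook down.
- bay_b (a point): centre of the floor of the other bay, 42 mm along the charger's -y.
- tray: fixed open yellow tray, 90 (x) x 174 mm (y) outside, walls 24 mm high and 5 mm thick, floor 5 mm thick; origin on the table under its centre. A wall 5 mm thick across the middle of y makes two slots, each about 80 mm square inside, centres 42 mm either way along y.
- pad: flat dark pad, 70 (x) x 72 (y) x 3 mm thick, fixed at the centre of the floor of the tray's empty slot; axes as the tray's; origin at the centre of its underside, 5 mm above the table. The pack is to stand on it, on its underside; its heading does not matter so long as it fits.
- spare: spare pack of the same shape and size as the low pack, standing loose in the tray's other slot; origin at the centre of its footprint (tab and hook included), on its underside; tab towards the tray's +x.
- bit_case: bystander: closed yellow bit case lying flat, 95 (x) x 150 (y) x 34 mm high; origin at the centre of its underside.
- flask: bystander: dark steel flask standing upright, 72 mm diameter, 220 mm high; origin at the centre of its underside.
- spray_can: bystander: spray can standing upright, 54 mm diameter, 150 mm high; origin at the centre of its underside.
- mug: bystander: amber glass mug, 76 mm diameter, 90 mm high, handle at its +y; origin at the centre of its underside.
Mind the look-alikes: they are no part of the job. What is shaped like the pack but green or pink is not meant.

How it is judged:
By the outcome, as a careful person would: the job done as asked, in the order asked, and still so for the second after the job is handed in, with the robot touching nothing.
It also fails if it takes over 38 s, if anything falls off the work surface, if the arm or the gripper's body presses on something with over 40 N, if the wrist force passes 120 N, or if a joint passes its speed limit or range.

## Working session

There is one attempt and no reset: what is moved stays moved. The work goes in short steps, Python scripts to look and compute and a tool call to move; the robot and the scene stay as the last step left them, time stands still between calls to the robot, and variables do not carry over. Pictures are saved under pics/ and viewed, about 8 in all and at most 12, crops included, and the job is handed in when it is done.

Besides the shell and the picture viewer there is one more tool, called after "Call:" by a JSON object that holds its "fn" and its "kwargs". step_arm: Moves the arm, as the interface text tells. Its arguments: {"type":"object","properties":{"plan":{"type":"array"}},"required":["plan"]}

```bash
mkdir -p pics; ls; cat > h.py <<'E'
import numpy as np, cv2
from bench import robot, cams
def snap(n):
    o=robot.get_obs(); s=cams.snapshot(n); return o,s
def save(img,name): cv2.imwrite('pics/'+name,img[:,:,::-1])
E
python3 - <<'E'
from h import *
o=robot.get_obs();print({k:np.round(v,3) for k,v in o.items()})
for n in ['scene','top']:
    o,s=snap(n);save(s['frame'],n+'0.png');np.save(n+'.npy',s['frame']);print(n,s['camera_matrix'],s['origin'],s['attitude'])
E
```

```text
pics
{'time': np.float64(0.0), 'joint_positions': array([ 1.129,  0.088,  1.372, -0.   ,  1.684, -0.103]), 'qvel': array([-0.001, -0.001,  0.   ,  0.002, -0.002, -0.   ]), 'joint_torque': array([-0.0000e+00, -3.4020e+01, -3.0242e+01,  7.1000e-02,  3.3000e-02,
       -0.0000e+00]), 'tool_pos': array([0.183, 0.518, 0.204]), 'ee_rot': array([-3.139, -0.   ,  2.803]), 'wrist_force': array([0.107, 0.43 , 0.15 ]), 'wrist_torque': array([ 0.047, -0.057, -0.023]), 'width': np.float64(0.093)}
scene [[402.44569099   0.         324.71894145]
 [  0.         402.44569099 201.47838176]
 [  0.           0.           1.        ]] [ 1.00352842 -0.59735873  0.77442887] [-2.30180725  0.01701779  0.65363987]
top [[415.44233871   0.         316.90156281]
 [  0.         415.44233871 196.37123452]
 [  0.           0.           1.        ]] [0.44710909 0.01476551 0.97762673] [-3.07526559 -0.02317116 -1.58203954]
```

View pics/scene0.png

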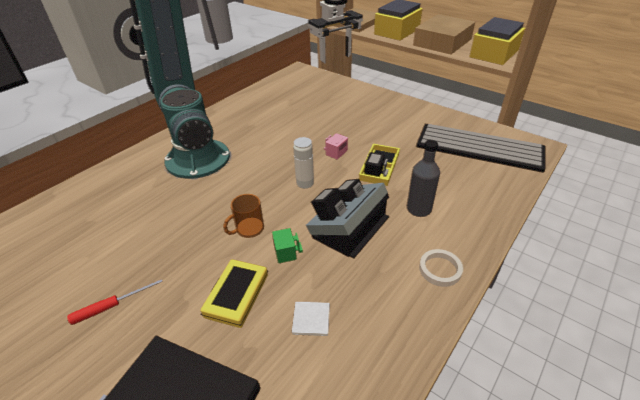

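View pics/top0.png

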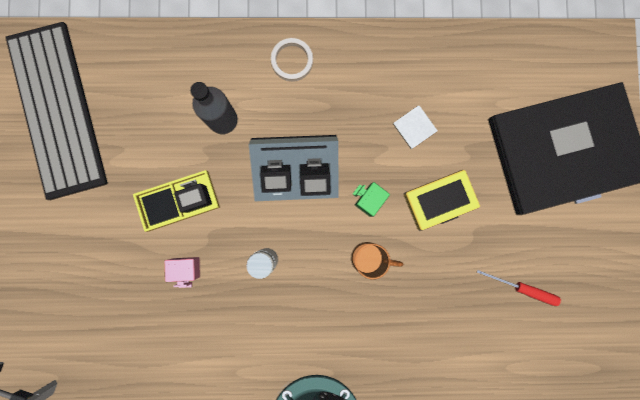

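Scene view: the charger is near (350,215) with two black packs at (328,205) and (350,190). The tray is at (380,163) and the flask at (424,190). In the top view the charger is at (295,168), with packs at (276,180) and (315,182), and the tray is at (176,200) with its bare pad at about (160,206).

Look-alikes: green block (373,199), pink block (181,270), spare in the tray (190,196), and the two charger packs. I'll check the choice in a close crop.

```bash
cat >> h.py <<'E'
from scipy.spatial.transform import Rotation as Ro
C={'scene':(402.44569099,324.71894145,201.47838176,[1.00352842,-0.59735873,0.77442887],[-2.30180725,0.01701779,0.65363987]),
'top':(415.44233871,316.90156281,196.37123452,[0.44710909,0.01476551,0.97762673],[-3.07526559,-0.02317116,-1.58203954])}
def ray(n,u,v):
    f,cx,cy,o,a=C[n]; d=Ro.from_euler('xyz',a).apply([(u-cx)/f,(v-cy)/f,1]); return np.array(o),d
def onz(n,u,v,z):
    o,d=ray(n,u,v); return np.round(o+d*(z-o[2])/d[2],4)
def proj(n,p):
    f,cx,cy,o,a=C[n]; q=Ro.from_euler('xyz',a).inv().apply(np.atleast_2d(p)-o); return np.c_[f*q[:,0]/q[:,2]+cx,f*q[:,1]/q[:,2]+cy]
E
python3 - <<'E'
from h import *
t=np.load('top.npy');s=np.load('scene.npy')
a=cv2.resize(t[115:245,120:350],None,fx=3.4,fy=3.4,interpolation=cv2.INTER_CUBIC)
save(a,'c1.png')
b=cv2.resize(s[130:260,290:450],None,fx=4.5,fy=4.5,interpolation=cv2.INTER_CUBIC)
save(b,'c2.png')
# yellow tray contour, top
h=cv2.cvtColor(t,cv2.COLOR_RGB2HSV)
m=cv2.inRange(h,(22,120,90),(35,255,255)); m[:, 300:]=0
p=np.argwhere(m)[:,::-1].astype(np.float32); r=cv2.minAreaRect(p);print('tray rect px',r, cv2.boxPoints(r))
for q in cv2.boxPoints(r): print(onz('top',*q,0.024))
print('z0 check base', proj('top',[[0,0,0],[.183,.519,.206]]))
E
```

```text
tray rect px ((175.75001525878906, 200.25), (39.52846908569336, 78.42448425292969), 71.56505584716797) [[132.30002 193.9    ]
 [206.70001 169.1    ]
 [219.20001 206.6    ]
 [144.80002 231.4    ]]
[0.5199 0.4126 0.024 ]
[0.5755 0.2444 0.024 ]
[0.489  0.2155 0.024 ]
[0.4344 0.383  0.024 ]
z0 check base [[315.64361563 420.65417357]
 [ 25.64458729 375.69436071]]
```

View pics/c1.png

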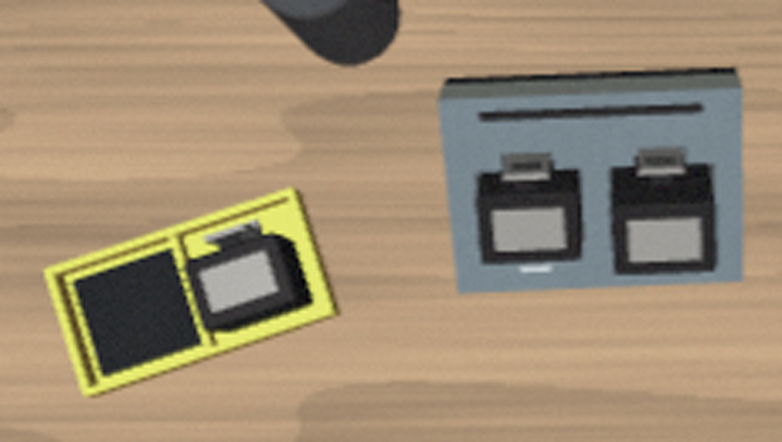

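View pics/c2.png

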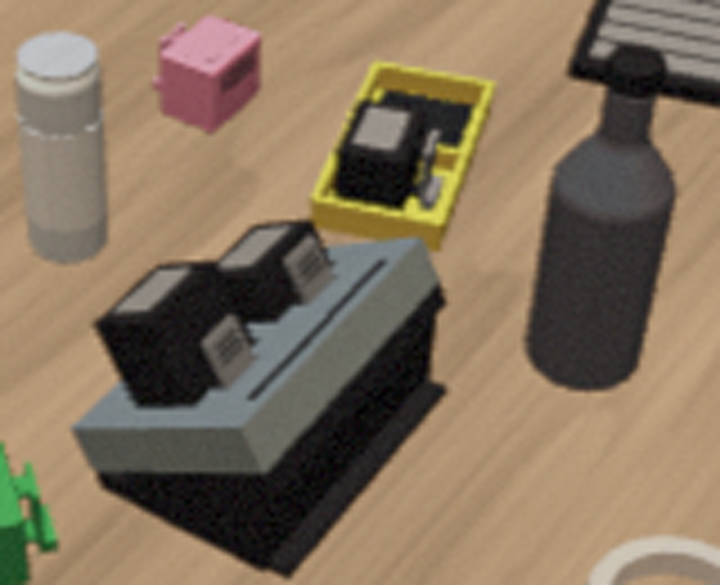

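c1/c2: the low pack is the +y one, at top-view pixel (276,180) and behind in the scene view. The tall pack is at (315,182). The tray's empty slot is at its +y end, with the pad at crop (137,312).

```bash
python3 - <<'E'
from h import *
P=lambda u,v:(120+u/3.4-.35,115+v/3.4-.35)
for nm,z,pts in [('back',.107,[(445,83),(737,70)]),('front',.038,[(460,292),(744,281)])]:
    a,b=[onz('top',*P(*q),z) for q in pts]; print(nm,a,b,np.linalg.norm(a-b),np.degrees(np.arctan2(-(a-b)[0],(a-b)[1])))
for z,n,q in [(.0968,'low label',(530,230)),(.1175,'tall label',(664,241))]: print(n,onz('top',*P(*q),z))
# low top face corners (front edge) z=.0848 ; back edge .1088
for q in [(483,264),(581,261)]: print('low front top edge',onz('top',*P(*q),.0848))
for q in [(615,273),(716,270)]: print('tall front top edge',onz('top',*P(*q),.0848+.0208))
# tab top outer edge (36,50)->z .1113
for q in [(502,153),(553,154)]: print('low tab top',onz('top',*P(*q),.1113))
Q=lambda u,v:(290+u/4.5-.4,130+v/4.5-.4)
# scene cross-check, label centre of low: two ray triangulation
def tri(u1,u2):
    o1,d1=ray('top',*u1);o2,d2=ray('scene',*u2)
    s=np.linalg.lstsq(np.c_[d1,-d2],o2-o1,rcond=None)[0];a=o1+d1*s[0];b=o2+d2*s[1];return (a+b)/2,np.linalg.norm(a-b)
print('tri low label',tri(P(530,230),Q(257,248)));print('tri tall label',tri(P(664,241),Q(153,295)))
print('pad c',[onz('top',*P(*q),.008) for q in [(75,283),(178,250),(203,341),(103,376)]])
print('spare label',onz('top',*P(238,281),.062))
print('flask base scene',onz('scene',*Q(583,345),0.0), 'can',onz('scene',*Q(65,240),0))
E
```

```text
back [0.6274 0.1328 0.107 ] [ 0.6344 -0.049   0.107 ] 0.18193471356505886 2.2050188715329706
front [0.5012 0.1323 0.038 ] [ 0.5067 -0.0567  0.038 ] 0.18908000951977977 1.6668670815855857
low label [0.5362 0.0813 0.0968]
tall label [ 0.5267 -0.002   0.1175]
low front top edge [0.5161 0.112  0.0848]
low front top edge [0.5174 0.0501 0.0848]
tall front top edge [0.5082 0.0283 0.1056]
tall front top edge [ 0.5094 -0.0342  0.1056]
low tab top [0.5826 0.0972 0.1113]
low tab top [0.5818 0.0658 0.1113]
tri low label (array([0.53826167, 0.08299271, 0.09473804]), np.float64(0.004730819865706335))
tri tall label (array([ 0.52795573, -0.00138986,  0.11216131]), np.float64(0.0021492707806961458))
pad c [array([0.5117, 0.3975, 0.008 ]), array([0.5336, 0.3282, 0.008 ]), array([0.4713, 0.3106, 0.008 ]), array([0.4483, 0.3777, 0.008 ])]
spare label [0.5084 0.2721 0.062 ]
flask base scene [0.6953 0.2226 0.    ] can [0.3658 0.1101 0.    ]
```

Call:
{"fn": "step_arm", "kwargs": {"plan": [[[180,-220,0,-0.6,100],[180,-220,0,-0.6,100],[180,-220,0,-0.6,100],[180,-220,0,-0.6,100],[180,-220,0,-0.6,100],[180,-220,0,-0.6,100],[180,-220,0,-0.6,100],[180,-220,0,-0.6,100]]]}}

```text
time: 0.77
tool_pos: [0.3659, 0.2942, 0.2049]
ee_rot: [-3.141, 0.003, 2.195]
wrist_force: [-0.9, 0.7, -1.2]
width: 0.0941
```

Call:
{"fn": "step_arm", "kwargs": {"plan": [[[173,-215,-30,-0.604,100],[173,-215,-30,-0.604,100],[173,-215,-30,-0.604,100],[173,-215,-30,-0.604,100],[173,-215,-30,-0.604,100],[173,-215,-30,-0.604,100],[173,-215,-30,-0.604,100],[173,-215,-30,-0.604,100]]]}}

```text
time: 1.43
tool_pos: [0.5375, 0.0799, 0.1732]
ee_rot: [-3.139, 0.002, 1.593]
wrist_force: [-0.7, 0.3, -0.6]
width: 0.0937
```

```bash
cat >> h.py <<'E'
def wcam():
    o=robot.get_obs(); s=cams.snapshot('wrist'); T=np.eye(4);T[:3,:3]=Ro.from_euler('xyz',o['ee_rot']).as_matrix();T[:3,3]=o['tool_pos']
    return o,s['frame'],np.array(s['camera_matrix']),T@np.array(s['T_tool_cam'])
def wz(K,W,u,v,z):
    d=W[:3,:3]@np.linalg.solve(K,[u,v,1]);o=W[:3,3];return np.round(o+d*(z-o[2])/d[2],4)
def wp(K,W,p):
    q=(np.atleast_2d(p)-W[:3,3])@W[:3,:3]@K.T; return np.round(q[:,:2]/q[:,2:],1)
def pk(x,y,z,o=(.5645,.082,.050),yaw=.028):
    l=np.array([x*.866-z*.5,y,x*.5+z*.866]);return Ro.from_euler('z',yaw).apply(l/1e3)+np.array(o)
E
python3 - <<'E'
from h import *
o,f,K,W=wcam();save(f,'w1.png');np.savez('w1.npz',f=f,K=K,W=W);print(o['time'],o['tool_pos'],o['ee_rot'],o['wrist_force'],o['width'],W)
for p in [(-24,-32,54),(-24,32,54),(24,-32,54),(24,32,54),(36,14,50),(36,-14,50)]: print(p,wp(K,W,pk(*p)))
E
```

```text
1.4333 [0.5375263  0.07991927 0.17324727] [-3.13921071e+00  1.89376399e-03  1.59322316e+00] [-0.74116091  0.25286896 -0.62276947] 0.09371491123975711 [[ 0.99976079  0.02158301  0.00354101  0.53607785]
 [ 0.02180187 -0.9705142  -0.24005597  0.14800237]
 [-0.00174453  0.24007575 -0.97075259  0.35194347]
 [ 0.          0.          0.          1.        ]]
(-24, -32, 54) [[302.6 234.5]]
(-24, 32, 54) [[301.1 171.6]]
(24, -32, 54) [[345.5 243.3]]
(24, 32, 54) [[346.5 174.9]]
(36, 14, 50) [[360.5 195.5]]
(36, -14, 50) [[359.7 225.7]]
```

View pics/w1.png

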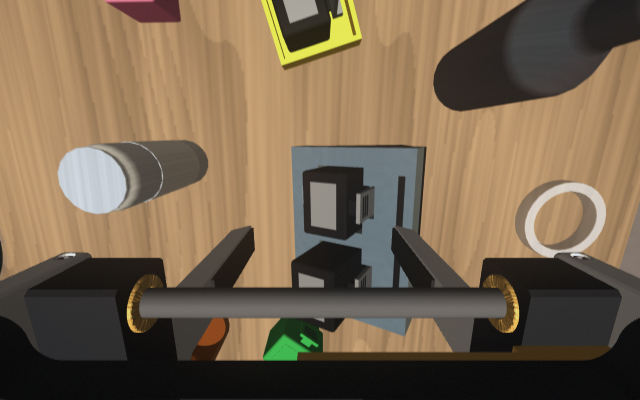

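The wrist view shows the low pack's label at (323,203) and its tab at (364,207), within about 1 px of the prediction from the top view. So the pack origin is about (0.5645, 0.083, 0.050) m with yaw 0.03. I'm lowering the +x finger behind the tab.

Call:
{"fn": "step_arm", "kwargs": {"plan": [[[0,1,-40,0.01,100],[0,1,-60,0.01,100],[0,1,-74,0.01,100],[0,1,-74,0.01,100],[0,1,-74,0.01,100],[0,1,-74,0.01,100]]]}}

```text
time: 1.98
tool_pos: [0.5361, 0.0859, 0.1029]
ee_rot: [3.14, -0.0, 1.61]
wrist_force: [-0.0, 0.3, -0.2]
width: 0.0941
```

```bash
python3 - <<'E'
from h import *
o,f,K,W=wcam();save(cv2.resize(f[150:300,220:460],None,fx=3,fy=3),'w2.png');print(o['tool_pos'],o['wrist_force'],o['width'])
print(wp(K,W,[pk(36,14,34),pk(36,-14,34),pk(36,0,50)]))
E
```

```text
[0.53608694 0.08585122 0.10291904] [-0.03752494  0.34205715 -0.21762533] 0.09410252234117142
[[384.4 222.3]
 [381.9 259.6]
 [375.5 249. ]]
```

View pics/w2.png

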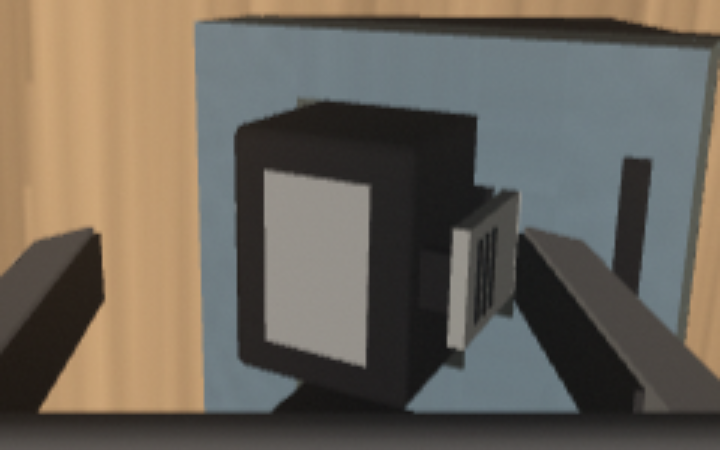

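The wrist crop shows the finger just uphill of the tab, level with it, tip at crop (520,235) and tab at (485,270). I'm pressing in small steps.

Call:
{"fn": "step_arm", "kwargs": {"plan": [[[-3,0,0,0,100],[-6,0,0,0,100],[-8,0,0,0,100],[-8,0,0,0,100]]]}}

```text
time: 2.37
tool_pos: [0.5283, 0.0849, 0.1025]
ee_rot: [3.139, -0.0, 1.609]
wrist_force: [0.8, 0.4, -0.2]
width: 0.0941
```

Call:
{"fn": "step_arm", "kwargs": {"plan": [[[-2,0,0,0,100],[-4,0,0,0,100],[-4,0,0,0,100],[-4,0,0,0,100]]]}}

```text
time: 2.7
tool_pos: [0.527, 0.0848, 0.1031]
ee_rot: [3.133, -0.0, 1.608]
wrist_force: [5.8, 0.1, 0.4]
width: 0.0938
```

Call:
{"fn": "step_arm", "kwargs": {"plan": [[[-2,0,0,0,100],[-4,0,0,0,100],[-6,0,0,0,100],[-6,0,0,0,100],[-6,0,0,0,100]]]}}

```text
time: 3.12
tool_pos: [0.5243, 0.0845, 0.1043]
ee_rot: [3.125, 0.0, 1.608]
wrist_force: [12.9, 0.5, -1.0]
width: 0.0938
```

Call:
{"fn": "step_arm", "kwargs": {"plan": [[[-2,0,0,0,100],[-4,0,0,0,100],[-4,0,0,0,100],[-4,0,0,0,100]]]}}

```text
time: 3.45
tool_pos: [0.5216, 0.0845, 0.105]
ee_rot: [3.122, 0.001, 1.608]
wrist_force: [14.6, 0.9, -0.4]
width: 0.0937
```

Call:
{"fn": "step_arm", "kwargs": {"plan": [[[-3,0,0,0,100],[-5,0,2,0,100],[-6,0,4,0,100],[-8,0,6,0,100],[-8,0,6,0,100]]]}}

```text
time: 3.87
tool_pos: [0.5091, 0.0842, 0.1101]
ee_rot: [3.132, 0.001, 1.608]
wrist_force: [5.5, -0.8, 3.8]
width: 0.094
```

```bash
python3 - <<'E'
from h import *
o,f,K,W=wcam();save(cv2.resize(f[150:300,220:460],None,fx=3,fy=3),'w3.png');print(o['tool_pos'],o['wrist_force'],o['width'])
for d in (0,5,10): print(d,(wp(K,W,[pk(-24,32,54+d),pk(24,32,54+d),pk(-24,-32,54+d)])-[220,150])*3)
E
```

```text
[0.509071   0.08424115 0.11008702] [ 5.53829483 -0.83827893  3.78563098] 0.09399487761281855
0 [[339.  118.2]
 [532.2 140.4]
 [334.8 354.6]]
5 [[329.7 121.8]
 [526.2 144.6]
 [326.1 362.1]]
10 [[319.8 125.1]
 [519.9 149.1]
 [316.8 370.2]]
```

View pics/w3.png

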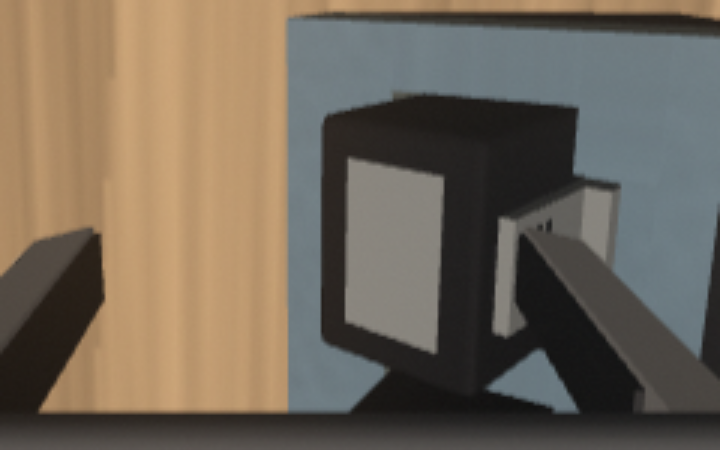

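```bash
python3 - <<'E'
from h import *
o,f,K,W=wcam();print(o['tool_pos'],o['wrist_force'],o['joint_positions'])
# w2 pose approx: same rotation, shifted
W2=W.copy();W2[:3,3]+=np.array([0.53608694,0.08585122,0.10291904])-o['tool_pos']
obs2=[(237,128),(476,115),(237,362),(415,405)];obs3=[(324,116),(578,107),(322,340),(475,395)]
for nm,Wx in (('w2',W2),('w3',W)):
    for d in (0,6,12): print(nm,d,[list(((wp(K,Wx,pk(x,y,z+d))-[220,150])*3)[0].round()) for x,y,z in [(-24,32,54),(24,32,22-d),(-24,-32,54),(24,-32,54)]])
print(obs2,obs3)
E
```

```text
[0.50908929 0.08422699 0.11004243] [ 5.61232229 -1.39738242  3.75915309] [ 5.48112139e-02  4.37896917e-02  1.60738924e+00 -1.11482510e-03
  1.48133474e+00  1.76223510e-02]
w2 0 [[np.float64(228.0), np.float64(127.0)], [np.float64(464.0), np.float64(125.0)], [np.float64(231.0), np.float64(370.0)], [np.float64(404.0), np.float64(421.0)]]
w2 6 [[np.float64(213.0), np.float64(131.0)], [np.float64(464.0), np.float64(125.0)], [np.float64(218.0), np.float64(380.0)], [np.float64(393.0), np.float64(434.0)]]
w2 12 [[np.float64(197.0), np.float64(136.0)], [np.float64(464.0), np.float64(125.0)], [np.float64(203.0), np.float64(390.0)], [np.float64(382.0), np.float64(447.0)]]
w3 0 [[np.float64(339.0), np.float64(118.0)], [np.float64(566.0), np.float64(117.0)], [np.float64(335.0), np.float64(355.0)], [np.float64(513.0), np.float64(402.0)]]
w3 6 [[np.float64(328.0), np.float64(122.0)], [np.float64(566.0), np.float64(117.0)], [np.float64(324.0), np.float64(364.0)], [np.float64(506.0), np.float64(413.0)]]
w3 12 [[np.float64(316.0), np.float64(127.0)], [np.float64(566.0), np.float64(117.0)], [np.float64(313.0), np.float64(374.0)], [np.float64(498.0), np.float64(426.0)]]
[(237, 128), (476, 115), (237, 362), (415, 405)] [(324, 116), (578, 107), (322, 340), (475, 395)]
```

The pack has risen and leans a little more than before: its top-left corner is now at crop (324,116), against about (345,118) expected if seated. I'm backing the finger off to see whether it stays up.

Call:
{"fn": "step_arm", "kwargs": {"plan": [[[6,0,0,0,100],[14,0,0,0,100],[26,0,0,0,100],[32,0,2,0,100],[32,0,2,0,100],[32,0,2,0,100]]]}}

```text
time: 4.47
tool_pos: [0.5374, 0.0847, 0.1087]
ee_rot: [-3.139, -0.0, 1.609]
wrist_force: [0.3, 0.6, 0.4]
width: 0.0939
```

```bash
python3 - <<'E'
from h import *
o,f,K,W=wcam();s=cams.snapshot('scene')['frame'][130:260,290:450]
a=cv2.resize(f[150:300,220:460],None,fx=3,fy=3);b=cv2.resize(s[20:95,15:95],(480,450),interpolation=cv2.INTER_CUBIC)
a=cv2.resize(a,(560,350));b=cv2.resize(b,(240,225));c=np.zeros((350,800,3),np.uint8);c[:,:560]=a;c[:225,560:]=b
save(c,'w4.png');print(o['time'],o['tool_pos'],o['wrist_force'],o['width'])
for d in (0,6,12): print(d,[list(((wp(K,W,pk(x,y,z+d))-[220,150])*3*560/720)[0].round()) for x,y,z in [(-24,32,54),(24,32,22-d),(-24,-32,54),(24,-32,54)]])
E
```

```text
4.4667 [0.5373663  0.08473718 0.10869078] [0.2977699  0.64614127 0.39741946] 0.09390574387694534
0 [[np.float64(175.0), np.float64(91.0)], [np.float64(355.0), np.float64(91.0)], [np.float64(178.0), np.float64(276.0)], [np.float64(308.0), np.float64(314.0)]]
6 [[np.float64(164.0), np.float64(94.0)], [np.float64(355.0), np.float64(91.0)], [np.float64(168.0), np.float64(284.0)], [np.float64(299.0), np.float64(323.0)]]
12 [[np.float64(152.0), np.float64(98.0)], [np.float64(355.0), np.float64(91.0)], [np.float64(157.0), np.float64(291.0)], [np.float64(290.0), np.float64(333.0)]]
```

View pics/w4.png

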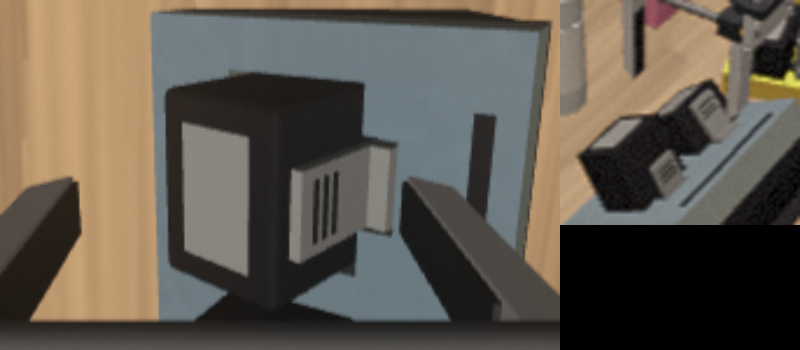

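w4: the hook is now visible above the deck at (380,190), so the tab has snapped clear of the ledge. The pack stands loosely in its bay, leaning further back. I'll get its pose by PnP from the corners.

```bash
cat > pnp.py <<'E'
from h import *
def pose(K,W,obj,img):
    ok,r,t=cv2.solvePnP(np.array(obj,float),np.array(img,float),K,None,flags=cv2.SOLVEPNP_SQPNP)
    ok,r,t=cv2.solvePnP(np.array(obj,float),np.array(img,float),K,None,r,t,True)
    e=cv2.projectPoints(np.array(obj,float),r,t,K,None)[0][:,0]-img
    R=W[:3,:3]@cv2.Rodrigues(r)[0];p=W[:3,:3]@t[:,0]+W[:3,3];return R,p,e
E
python3 - <<'E'
from pnp import *
o,f,K,W=wcam();print(o['tool_pos'])
obj=[(-24,32,54),(-24,-32,54),(24,-32,54),(32,14,50),(32,-14,50),(43,14,13),(43,-14,13),(36,14,13)]
img=[(167,90),(170,265),(273,308),(290,166),(291,262),(397,146),(391,236),(366,140)]
img=np.array(img)/(3*560/720)+[220,150]
R,p,e=pose(K,W,np.array(obj)/1e3,img)
print('pos',p,'x',R[:,0],'z',R[:,2],'lean',np.degrees(np.arctan2(-R[0,2],R[2,2])));print(e.round(1).tolist())
for q in [(-24,0,0),(-24,0,54),(24,0,54),(0,0,40),(43,0,4),(24,0,0)]: print(q,(p+R@np.array(q)/1e3).round(4))
E
```

```text
[0.53713163 0.08477915 0.10895534]
pos [0.566627   0.07998616 0.0471077 ] x [0.69131049 0.07798245 0.71833734] z [-0.71860191 -0.02968566  0.69478777] lean 45.965282713042576
[[-2.6, 1.0], [0.8, 0.1], [-2.7, -0.3], [0.5, 0.6], [0.9, -2.4], [-1.5, 1.1], [0.7, -2.2], [3.9, 2.3]]
(-24, 0, 0) [0.55   0.0781 0.0299]
(-24, 0, 54) [0.5112 0.0765 0.0674]
(24, 0, 54) [0.5444 0.0803 0.1019]
(0, 0, 40) [0.5379 0.0788 0.0749]
(43, 0, 4) [0.5935 0.0832 0.0808]
(24, 0, 0) [0.5832 0.0819 0.0643]
```

Estimate: the lean is about 46°, with the bottom front edge still in the bay. Next I'll regrip across the pack's y sides. The gap to the tall pack is about 20 mm, so I'll open to 70 mm.

Call:
{"fn": "step_arm", "kwargs": {"plan": [[[8,-4,30,0.1,100],[8,-4,66,0.22,90],[8,-4,66,0.34,75],[8,-4,66,0.47,75],[8,-4,66,0.59,75],[8,-4,66,0.71,75],[8,-4,66,0.84,75],[8,-4,66,0.96,75]]]}}

```text
time: 5.28
tool_pos: [0.5453, 0.0808, 0.1756]
ee_rot: [-3.142, -0.0, 2.575]
wrist_force: [-0.2, 0.2, -0.0]
width: 0.0705
```

Call:
{"fn": "step_arm", "kwargs": {"plan": [[[0,0,0,0.12,75],[0,0,0,0.24,75],[0,0,0,0.36,75],[0,0,0,0.48,75],[0,0,0,0.58,75],[0,0,0,0.58,75],[0,0,0,0.58,75]]]}}

```text
time: 5.87
tool_pos: [0.5454, 0.0808, 0.1755]
ee_rot: [3.141, -0.0, -3.137]
wrist_force: [-0.9, -0.2, -0.6]
width: 0.0706
```

```bash
python3 - <<'E'
from h import *
o,f,K,W=wcam();save(cv2.resize(f[60:400,120:520],None,fx=1.75,fy=1.75),'w5.png');print(o['time'],o['tool_pos'],o['ee_rot'],o['width'],o['joint_positions'])
np.savez('w5.npz',K=K,W=W,t=o['tool_pos'])
t=cams.snapshot('top')['frame'];np.save('top5.npy',t)
E
```

```text
5.8667 [0.54543942 0.08082221 0.17554658] [ 3.14141981e+00 -1.87683139e-04 -3.13686508e+00] 0.0706377571896087 [ 4.41627135e-02  9.81221445e-02  1.41804302e+00  1.80381168e-04
  1.62560821e+00 -1.53135130e+00]
```

View pics/w5.png

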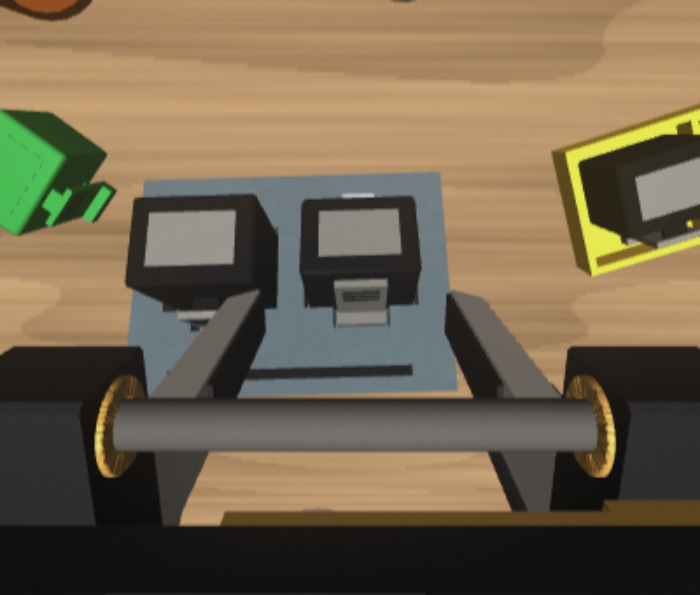

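w5, taken from the +x side: the low pack's top face spans (303,198) to (420,275), with the tab at (361,283) and hook at (361,315). The tall pack's +y side ends at (277,255), so the gap is clear.

```bash
python3 - <<'E'
from pnp import *
z=np.load('w5.npz');K,W=z['K'],z['W']
obj=[(-24,-32,54),(-24,32,54),(24,32,54),(24,-32,54),(32,-14,50),(32,14,50),(43,-14,13),(43,14,13)]
img=[(303,199),(414,197),(420,275),(303,272),(335,280),(387,281),(336,326),(389,324)]
img=np.array(img)/1.75+[120,60]
R,p,e=pose(K,W,np.array(obj)/1e3,img)
print('pos',p,'x',R[:,0],'z',R[:,2],'lean',np.degrees(np.arctan2(-R[0,2],R[2,2])));print(e.round(1).tolist())
for q in [(-24,0,0),(-24,0,54),(24,0,54),(24,-32,54),(24,32,54),(-24,32,54),(-24,-32,54),(43,0,4),(24,0,0)]: print(q,(p+R@np.array(q)/1e3).round(4))
# y of sides by casting at plausible heights; tall pack +y top edge
f=lambda u,v:(u/1.75+120,v/1.75+60)
for q,h in [((303,272),.112),((420,275),.112),((252,197),.107),((270,250),.09),((277,292),.085)]: print(q,wz(K,W,*f(*q),h))
for q,h in [((335,326),.092),((305,306),.085)]: print('h',wz(K,W,*f(*q),h))
print('tips', wp(K,W,[[.545,.046,.1755],[.545,.116,.1755]])*1.75-[210,105])
E
```

```text
pos [0.56842814 0.0840216  0.03802816] x [0.75125122 0.01259672 0.65989615] z [-0.65969292 -0.01696634  0.75134372] lean 41.28369825327109
[[1.8, -0.9], [-0.5, -0.8], [-0.7, -3.9], [0.1, -1.2], [0.5, 3.2], [-0.3, 2.2], [1.5, 0.2], [-2.5, 1.0]]
(-24, 0, 0) [0.5504 0.0837 0.0222]
(-24, 0, 54) [0.5148 0.0828 0.0628]
(24, 0, 54) [0.5508 0.0834 0.0944]
(24, -32, 54) [0.5515 0.0514 0.0943]
(24, 32, 54) [0.5502 0.1154 0.0946]
(-24, 32, 54) [0.5141 0.1148 0.0629]
(-24, -32, 54) [0.5154 0.0508 0.0626]
(43, 0, 4) [0.5981 0.0845 0.0694]
(24, 0, 0) [0.5865 0.0843 0.0539]
(303, 272) [0.5475 0.0532 0.112 ]
(420, 275) [0.5488 0.1137 0.112 ]
(252, 197) [0.5094 0.0276 0.107 ]
(270, 250) [0.5412 0.0327 0.09  ]
(277, 292) [0.5675 0.035  0.085 ]
h [0.5856 0.0688 0.092 ]
h [0.5761 0.051  0.085 ]
tips [[267.75 311.85]
 [447.65 312.55]]
```

Call:
{"fn": "step_arm", "kwargs": {"plan": [[[2,2,-25,0.03,75],[2,2,-50,0.03,75],[2,2,-60,0.03,75],[2,2,-70,0.03,75],[2,2,-80,0.03,75],[2,2,-90,0.03,75],[2,2,-90,0.03,75]]]}}

```text
time: 6.55
tool_pos: [0.5468, 0.0827, 0.0836]
ee_rot: [3.142, -0.003, -3.105]
wrist_force: [-0.4, -0.4, -0.7]
width: 0.0705
```

No contact force. Closing.

Call:
{"fn": "step_arm", "kwargs": {"plan": [[[0,0,0,0,62],[0,0,0,0,50],[0,0,0,0,40],[0,0,0,0,40],[0,0,0,0,40],[0,0,0,0,40]]]}}

```text
time: 7.05
tool_pos: [0.5478, 0.0833, 0.0859]
ee_rot: [3.141, 0.0, -3.104]
wrist_force: [-0.9, 3.3, 0.1]
width: 0.0638
```

Gripped, width 63.8 mm against 64 expected. I'm drawing it out along its axis.

Call:
{"fn": "step_arm", "kwargs": {"plan": [[[-5,0,7,0,40],[-10,0,14,0,40],[-16,0,24,0,40],[-22,0,36,0,40],[-25,0,50,0,40],[-25,0,65,0,40],[-25,0,65,0,40]]]}}

```text
time: 7.63
tool_pos: [0.5246, 0.0826, 0.1558]
ee_rot: [-3.141, 0.009, -3.105]
wrist_force: [-0.2, 0.5, -1.8]
width: 0.0638
```

```bash
python3 - <<'E'
from h import *
o,f,K,W=wcam();np.savez('w6.npz',K=K,W=W,f=f)
s=cams.snapshot('scene')['frame'][110:260,290:450]
a=f[100:350,180:460];c=np.zeros((420,800,3),np.uint8);a=cv2.resize(a,(470,420));b=cv2.resize(s,(330,309),interpolation=cv2.INTER_CUBIC);c[:,:470]=a;c[:309,470:]=b
save(c,'w6.png');print(o['time'],o['tool_pos'],o['wrist_force'],o['width'])
E
```

```text
7.6333 [0.5246218  0.08260875 0.15580799] [-0.16145067  0.53112594 -1.76727071] 0.06381075655102494
```

View pics/w6.png

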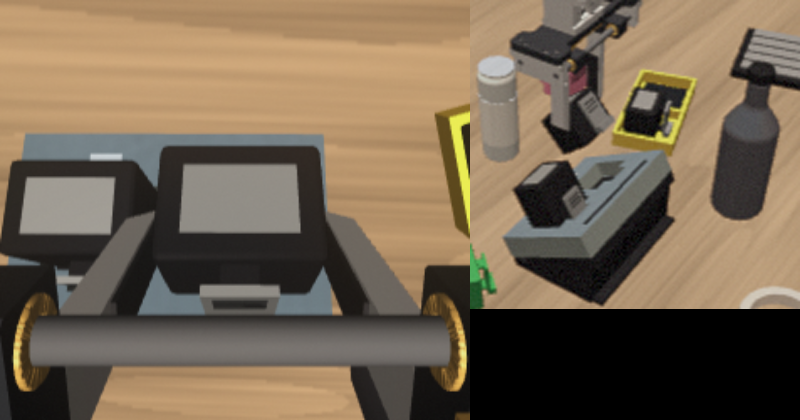

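w6: the pack is in hand at crop (240,220), clear of the charger, and still leaning. The tall pack is undisturbed. I've viewed 10 pictures so far. I'll measure the lean from the corners.

```bash
python3 - <<'E'
from pnp import *
z=np.load('w6.npz');K,W,f=z['K'],z['W'],z['f']
print(K[0,0])
obj=[(-24,-32,54),(-24,32,54),(24,32,54),(24,-32,54),(36,-14,50),(36,14,50),(24,-32,54)]
img=[(161,147),(322,147),(326,262),(156,262),(200,289),(280,289),(156,262)]
img=np.array(img)/1.679+[180,100]
R,p,e=pose(K,W,np.array(obj)/1e3,img)
print('pos',p,'z',R[:,2],'lean',np.degrees(np.arctan2(-R[0,2],R[2,2])));print(e.round(1).tolist())
for q in [(-24,0,0),(-24,0,54),(24,0,54),(24,0,0)]: print(q,(p+R@np.array(q)/1e3).round(4))
# label corners in w1, w5(not saved), w6
def label(f,box):
    x0,y0,x1,y1=box;h=cv2.cvtColor(f,cv2.COLOR_RGB2HSV)[y0:y1,x0:x1];m=((h[:,:,2]>95)&(h[:,:,1]<40)).astype(np.uint8)
    c=max(cv2.findContours(m,cv2.RETR_EXTERNAL,cv2.CHAIN_APPROX_NONE)[0],key=cv2.contourArea)
    for k in (.03,.05,.08):
        q=cv2.approxPolyDP(c,k*cv2.arcLength(c,True),True)
        if len(q)==4:break
    return q[:,0]+[x0,y0],cv2.contourArea(c)
w=np.load('w1.npz');q,a=label(w['f'],(302,165,350,245));print('w1',q.tolist(),a)
# label corner coords in pack frame, seated pose: intersect with top plane
for c in q:
    d=w['W'][:3,:3]@np.linalg.solve(w['K'],[*c,1]);o=w['W'][:3,3];n=np.array([-.5,-.015,.866]);P=pk(0,0,54,(.5645,.083,.05));X=o+d*((P-o)@n)/(d@n);print(((X-P)@np.array([[.866,.026,.5],[-.03,1,0]]).T*1e3).round(1))
q,a=label(f,(280,185,365,245));print('w6',q.tolist(),a)
E
```

```text
279.175367658996
pos [0.54280227 0.08386173 0.11381732] z [-0.60771489 -0.04341613  0.79296763] lean 37.465849765890724
[[2.0, -0.7], [-2.4, -1.2], [-0.1, -1.4], [-0.1, -1.4], [1.9, 2.9], [-1.1, 2.9], [-0.1, -1.4]]
(-24, 0, 0) [0.5238 0.0833 0.0992]
(-24, 0, 54) [0.491  0.0809 0.142 ]
(24, 0, 54) [0.529  0.0821 0.1713]
(24, 0, 0) [0.5618 0.0844 0.1284]
w1 [[310, 182], [311, 225], [335, 229], [335, 184]] 1079.5
[-14.   21.7]
[-13.8 -21.2]
[ 12.9 -20.9]
[12.7 22. ]
w6 [[289, 198], [287, 237], [358, 238], [356, 198]] 2734.5
```

Call:
{"fn": "step_arm", "kwargs": {"plan": [[[0,20,25,0,40],[-20,60,30,-0.1,40],[-35,95,30,-0.22,40],[-47,130,30,-0.34,40],[-59,165,30,-0.46,40],[-71,200,30,-0.58,40],[-83,235,30,-0.7,40],[-95,270,30,-0.82,40]]]}}

```text
time: 8.4
tool_pos: [0.4275, 0.3509, 0.1793]
ee_rot: [-3.14, -0.0, 2.393]
wrist_force: [1.1, -0.1, -2.3]
width: 0.0635
```

Call:
{"fn": "step_arm", "kwargs": {"plan": [[[-12,35,0,-0.12,40],[-24,70,0,-0.24,40],[-36,105,0,-0.36,40],[-48,140,0,-0.476,40],[-50,147,0,-0.476,40],[-50,147,0,-0.476,40],[-50,147,0,-0.476,40]]]}}

```text
time: 8.98
tool_pos: [0.3786, 0.4962, 0.1791]
ee_rot: [-3.14, 0.002, 1.925]
wrist_force: [-0.1, 0.6, -3.5]
width: 0.0636
```

```bash
cat >> pnp.py <<'E'
LAB=np.array([(-13.9,21.6,54),(-13.9,-21.6,54),(13.1,-21.6,54),(13.1,21.6,54)])/1e3
def lean(yaw,save_as=None):
    o,f,K,W=wcam()
    h=cv2.cvtColor(f,cv2.COLOR_RGB2HSV);m=((h[:,:,2]>95)&(h[:,:,1]<40)).astype(np.uint8);m[:,:255]=0;m[:,390:]=0;m[:150]=0;m[262:]=0
    c=max(cv2.findContours(m,cv2.RETR_EXTERNAL,cv2.CHAIN_APPROX_NONE)[0],key=cv2.contourArea)
    hull=cv2.convexHull(c);
    for k in np.arange(.02,.15,.01):
        q=cv2.approxPolyDP(hull,k*cv2.arcLength(hull,True),True)
        if len(q)==4:break
    q=q[:,0].astype(float);q=q[np.argsort(q[:,1])];t=q[:2][np.argsort(q[:2,0])];b=q[2:][np.argsort(q[2:,0])]
    # image up = pack -x, image right = pack +y
    img=np.array([t[1],t[0],b[0],b[1]]);R,p,e=pose(K,W,LAB,img)
    Rl=Ro.from_euler('z',-yaw).as_matrix()@R
    print('t',round(o['time'],2),'tcp',o['tool_pos'].round(4),'F',o['wrist_force'].round(1),'rot',o['ee_rot'].round(3),'label',img.tolist(),'err',abs(e).max().round(1))
    print('lean',np.degrees(np.arctan2(-Rl[0,2],Rl[2,2])).round(1),'pos',p.round(4))
    for q in [(-24,0,0),(24,0,54)]: print(q,(Ro.from_euler('z',-yaw).apply(p+R@np.array(q)/1e3-o['tool_pos'])).round(4))
    return f
E
python3 - <<'E'
from pnp import *
lean(-1.26)
E
```

```text
t 8.98 tcp [0.3786 0.4962 0.1791] F [-0.1  0.6 -3.5] rot [-3.140e+00  2.000e-03  1.925e+00] label [[356.0, 199.0], [290.0, 198.0], [287.0, 237.0], [358.0, 238.0]] err 0.0
lean 41.4 pos [0.3842 0.4782 0.1487]
(-24, 0, 0) [ 0.0008 -0.0007 -0.0463]
(24, 0, 54) [ 0.0011 -0.0007  0.0259]
```

Call:
{"fn": "step_arm", "kwargs": {"plan": [[[0,0,-40,0,40],[0,0,-75,0,40],[0,0,-100,0,40],[0,0,-112,0,40],[0,0,-112,0,40]]]}}

```text
time: 9.45
tool_pos: [0.378, 0.4933, 0.0644]
ee_rot: [-3.134, 0.004, 1.921]
wrist_force: [-0.9, -0.5, -3.6]
width: 0.0637
```

Call:
{"fn": "step_arm", "kwargs": {"plan": [[[0,0,-4,0,40],[0,0,-7,0,40],[0,0,-10,0,40],[0,0,-10,0,40]]]}}

```text
time: 9.78
tool_pos: [0.3795, 0.4974, 0.0598]
ee_rot: [3.139, -0.001, 1.923]
wrist_force: [-0.3, -0.8, -3.0]
width: 0.0637
```

Call:
{"fn": "step_arm", "kwargs": {"plan": [[[0,0,-3,0,40],[0,0,-6,0,40],[0,0,-6,0,40]]]}}

```text
time: 10.03
tool_pos: [0.3786, 0.4968, 0.0521]
ee_rot: [-3.141, 0.0, 1.923]
wrist_force: [0.2, -1.2, -3.2]
width: 0.0635
```

Call:
{"fn": "step_arm", "kwargs": {"plan": [[[0,0,-3,0,40],[0,0,-6,0,40],[0,0,-8,0,40],[0,0,-8,0,40]]]}}

```text
time: 10.37
tool_pos: [0.379, 0.4972, 0.0458]
ee_rot: [3.141, -0.0, 1.923]
wrist_force: [-1.0, -1.4, 2.5]
width: 0.0638
```

Contact at TCP z ≈ 0.047, which matches the 46 mm estimate. I'm swinging the tool over the bottom edge towards upright on the open bench.

Call:
{"fn": "step_arm", "kwargs": {"plan": [[[1,-4,-2,0,40],[2.4,-7.6,-3,0,40],[3.6,-11.5,-4,0,40],[5,-15,-6,0,40],[5,-15,-6,0,40]]]}}

```text
time: 10.78
tool_pos: [0.3841, 0.4842, 0.0428]
ee_rot: [3.138, -0.005, 1.923]
wrist_force: [-3.4, -0.5, 10.4]
width: 0.0641
```

```bash
python3 - <<'E'
from pnp import *
lean(-1.26)
E
```

```text
t 10.78 tcp [0.3841 0.4842 0.0428] F [-3.4 -0.5 10.4] rot [ 3.138 -0.005  1.923] label [[357.0, 194.0], [288.0, 194.0], [286.0, 237.0], [359.0, 237.0]] err 0.2
lean 31.3 pos [0.3864 0.4765 0.0127]
(-24, 0, 0) [-0.0125 -0.0009 -0.0426]
(24, 0, 54) [ 0.0005 -0.0007  0.0285]
```

Working: the lean has dropped from 41° to 31° at about 13 N.

Call:
{"fn": "step_arm", "kwargs": {"plan": [[[1,-4,-2,0,40],[2.4,-7.6,-4,0,40],[3.6,-11.5,-6,0,40],[5,-15,-8,0,40],[5,-15,-8,0,40]]]}}

```text
time: 11.25
tool_pos: [0.3899, 0.468, 0.034]
ee_rot: [3.137, -0.003, 1.923]
wrist_force: [-2.2, -2.3, 9.6]
width: 0.0637
```

```bash
python3 - <<'E'
from pnp import *
lean(-1.26)
E
```

```text
t 11.25 tcp [0.3899 0.468  0.034 ] F [-2.2 -2.3  9.6] rot [ 3.137e+00 -3.000e-03  1.923e+00] label [[360.0, 195.0], [285.0, 195.0], [285.0, 242.0], [360.0, 242.0]] err 0.0
lean 13.9 pos [0.3869 0.475  0.0066]
(-24, 0, 0) [-0.0308 -0.0017 -0.0331]
(24, 0, 54) [ 0.0028 -0.0007  0.0308]
```

Call:
{"fn": "step_arm", "kwargs": {"plan": [[[1,-3,-2,0,40],[2,-6,-4,0,40],[3,-9,-6,0,40],[3,-9,-6,0,40],[3,-9,-6,0,40]]]}}

```text
time: 11.72
tool_pos: [0.393, 0.4593, 0.0271]
ee_rot: [3.137, -0.003, 1.923]
wrist_force: [-0.7, -0.0, 5.2]
width: 0.0641
```

```bash
python3 - <<'E'
from pnp import *
lean(-1.26)
E
```

```text
t 11.72 tcp [0.393  0.4593 0.0271] F [-0.7 -0.   5.2] rot [ 3.137e+00 -3.000e-03  1.923e+00] label [[362.0, 198.0], [284.0, 197.0], [284.0, 244.0], [360.0, 245.0]] err 0.1
lean 4.5 pos [0.3861 0.4738 0.0026]
(-24, 0, 0) [-0.0398 -0.0027 -0.0265]
(24, 0, 54) [ 0.0038 -0.001   0.0311]
```

Call:
{"fn": "step_arm", "kwargs": {"plan": [[[1,-2,-3,0,40],[1,-3,-6,0,40],[1,-3,-6,0,40],[1,-3,-6,0,40]]]}}

```text
time: 12.1
tool_pos: [0.3944, 0.4565, 0.0235]
ee_rot: [3.136, -0.003, 1.923]
wrist_force: [-1.8, -2.8, 14.1]
width: 0.0635
```

```bash
python3 - <<'E'
from pnp import *
f=lean(-1.26)
E
```

```text
t 12.1 tcp [0.3944 0.4565 0.0235] F [-1.8 -2.8 14.1] rot [ 3.136e+00 -3.000e-03  1.923e+00] label [[362.0, 200.0], [283.0, 200.0], [284.0, 247.0], [361.0, 247.0]] err 0.2
lean 2.8 pos [0.3882 0.472  0.0008]
(-24, 0, 0) [-0.0406 -0.0021 -0.0239]
(24, 0, 54) [ 0.0047 -0.0006  0.0324]
```

The pack now stands flush at about 16 N of light press, with the tip 23.5 mm above its underside. I'm lifting it and carrying it over the slot.

Call:
{"fn": "step_arm", "kwargs": {"plan": [[[0,0,30,0,40],[0,0,65,0,40],[30,-35,70,-0.04,40],[60,-68,70,-0.04,40],[90,-100,70,-0.04,40],[99,-110,70,-0.04,40],[99,-110,70,-0.04,40],[99,-110,70,-0.04,40]]]}}

```text
time: 12.82
tool_pos: [0.4926, 0.3437, 0.0879]
ee_rot: [-3.141, -0.0, 1.88]
wrist_force: [-0.1, 0.3, -2.8]
width: 0.0637
```

```bash
python3 - <<'E'
from pnp import *
f=lean(-1.26);s=cams.snapshot('scene')['frame']
a=cv2.resize(f[60:330,120:520],(480,324));b=cv2.resize(s[100:260,340:440],(320,512),interpolation=cv2.INTER_CUBIC);c=np.zeros((512,800,3),np.uint8);c[:324,:480]=a;c[:,480:]=b;save(c,'w7.png')
E
```

```text
t 12.82 tcp [0.4926 0.3437 0.0879] F [-0.1  0.3 -2.8] rot [-3.141 -0.     1.88 ] label [[362.0, 200.0], [283.0, 200.0], [284.0, 247.0], [361.0, 247.0]] err 0.2
lean 3.0 pos [0.487  0.3593 0.0652]
(-24, 0, 0) [-0.0406 -0.0005 -0.024 ]
(24, 0, 54) [ 0.0046 -0.0006  0.0324]
```

View pics/w7.png

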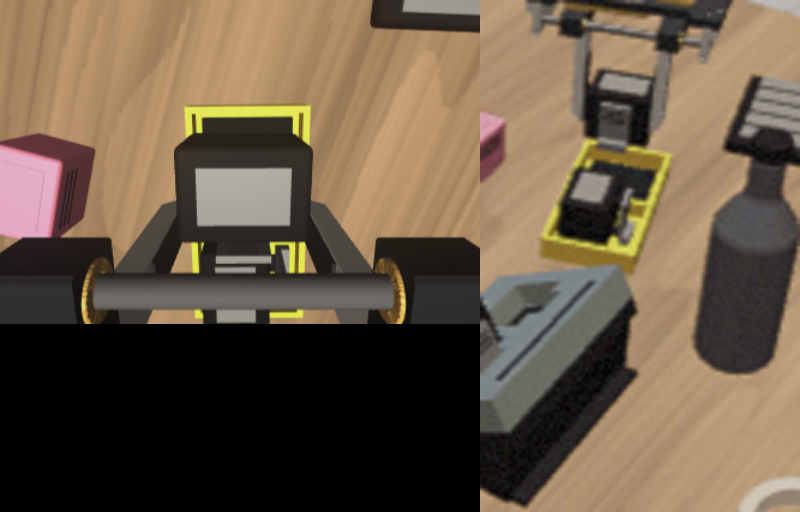

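w7: the pack hangs upright and square to the tray, label at (244,197). The tray's far wall corners are at (187,105) and (311,105), and the spare is undisturbed. I'll cross-check the alignment in the hand frame.

```bash
python3 - <<'E'
from pnp import *
o,f,K,W=wcam();h=cv2.cvtColor(f,cv2.COLOR_RGB2HSV)
m=cv2.inRange(h,(22,120,90),(35,255,255));n=m[:,:].copy();n[175:]=0
rows=np.where(n.sum(1)>40*255)[0];print('far wall rows',rows.min(),rows.max())
c=np.where(n[rows.min():rows.min()+12].any(0))[0];print('cols',c.min(),c.max())
R=Ro.from_euler('z',1.26)
A=wz(K,W,c.min(),rows.min(),.024);B=wz(K,W,c.max()+1,rows.min(),.024)
print(A,B,np.linalg.norm(A-B),'tray yaw',np.arctan2(-(A-B)[1],-(A-B)[0]))
for P in (A,B): print('rel TCP in heading frame',R.apply(P-o['tool_pos']).round(4))
print(o['tool_pos'],o['ee_rot'])
E
```

```text
far wall rows 150 159
cols 275 379
[0.4351 0.3851 0.024 ] [0.5206 0.4127 0.024 ] 0.08984436543267471 tray yaw 0.3122471446247557
rel TCP in heading frame [-0.0551 -0.0413 -0.064 ]
rel TCP in heading frame [-0.0552  0.0485 -0.064 ]
[0.49126651 0.34526847 0.08798058] [-3.14065888e+00 -4.95059658e-04  1.88339888e+00]
```

Call:
{"fn": "step_arm", "kwargs": {"plan": [[[2,4,0,0,40],[2,4,-15,0,40],[2,4,-30,0,40],[2,4,-42,0,40],[2,4,-46,0,40],[2,4,-46,0,40]]]}}

```text
time: 13.47
tool_pos: [0.4924, 0.349, 0.0405]
ee_rot: [-3.138, 0.001, 1.884]
wrist_force: [0.4, -0.1, -3.1]
width: 0.0638
```

Call:
{"fn": "step_arm", "kwargs": {"plan": [[[0,0,-3,0,40],[0,0,-6,0,40],[0,0,-8,0,40],[0,0,-8,0,40],[0,0,-8,0,40]]]}}

```text
time: 13.88
tool_pos: [0.4941, 0.349, 0.0348]
ee_rot: [3.141, -0.0, 1.883]
wrist_force: [0.5, 0.2, -2.8]
width: 0.0636
```

Call:
{"fn": "step_arm", "kwargs": {"plan": [[[0,0,-2,0,40],[0,0,-4,0,40],[0,0,-4,0,40],[0,0,-4,0,40]]]}}

```text
time: 14.22
tool_pos: [0.4943, 0.3491, 0.0315]
ee_rot: [3.14, -0.0, 1.883]
wrist_force: [-1.5, -1.2, 2.6]
width: 0.0639
```

Contact is at the expected height of 0.0315. One slightly firmer press to seat it flat, then check.

Call:
{"fn": "step_arm", "kwargs": {"plan": [[[0,0,-2,0,40],[0,0,-4,0,40],[0,0,-4,0,40],[0,0,-4,0,40]]]}}

```text
time: 14.55
tool_pos: [0.4943, 0.349, 0.0314]
ee_rot: [3.139, -0.0, 1.883]
wrist_force: [-7.4, -4.6, 16.1]
width: 0.0638
```

```bash
python3 - <<'E'
from pnp import *
f=lean(-1.26)
E
```

```text
t 14.55 tcp [0.4943 0.349  0.0314] F [-7.4 -4.6 16.1] rot [ 3.139 -0.     1.883] label [[362.0, 200.0], [283.0, 200.0], [284.0, 247.0], [360.0, 248.0]] err 0.4
lean 4.4 pos [0.4898 0.3633 0.0083]
(-24, 0, 0) [-0.0389  0.0002 -0.0249]
(24, 0, 54) [ 0.0048 -0.001   0.0326]
```

Call:
{"fn": "step_arm", "kwargs": {"plan": [[[0,0,3,0,40],[0,0,4,0,40],[0,0,4,0,69],[0,0,4,0,72],[0,0,4,0,80],[0,0,4,0,90],[0,0,4,0,90]]]}}

```text
time: 15.18
tool_pos: [0.4937, 0.3489, 0.03]
ee_rot: [-3.141, 0.0, 1.883]
wrist_force: [-0.0, 0.1, 0.2]
width: 0.0828
```

Call:
{"fn": "step_arm", "kwargs": {"plan": [[[0,0,10,0,90],[0,0,30,0,90],[0,0,60,0,90],[0,0,95,0,90],[-40,40,125,0,90],[-70,70,130,0,90],[-95,100,130,0,90],[-95,100,130,0,90]]]}}

```text
time: 15.85
tool_pos: [0.3964, 0.4524, 0.1636]
ee_rot: [3.139, -0.004, 1.886]
wrist_force: [0.7, 0.1, -0.1]
width: 0.0849
```

```bash
python3 - <<'E'
from h import *
o,f,K,W=wcam();print(o['time'],o['tool_pos'],o['wrist_force'])
t=cams.snapshot('top')['frame'];s=cams.snapshot('scene')['frame']
a=cv2.resize(t[150:240,120:350],None,fx=3.4,fy=3.4,interpolation=cv2.INTER_CUBIC)[:290];b=cv2.resize(s[130:230,310:440],(390,300),interpolation=cv2.INTER_CUBIC)
c=np.zeros((600,800,3),np.uint8);c[:a.shape[0],:a.shape[1]]=a;c[300:,:390]=b;d=cv2.resize(f[:,100:540],(330,300));c[300:,400:730]=d;save(c,'end.png')
E
```

```text
15.85 [0.39643309 0.45242362 0.16360171] [ 0.67551075  0.11166383 -0.1297995 ]
```

View pics/end.png

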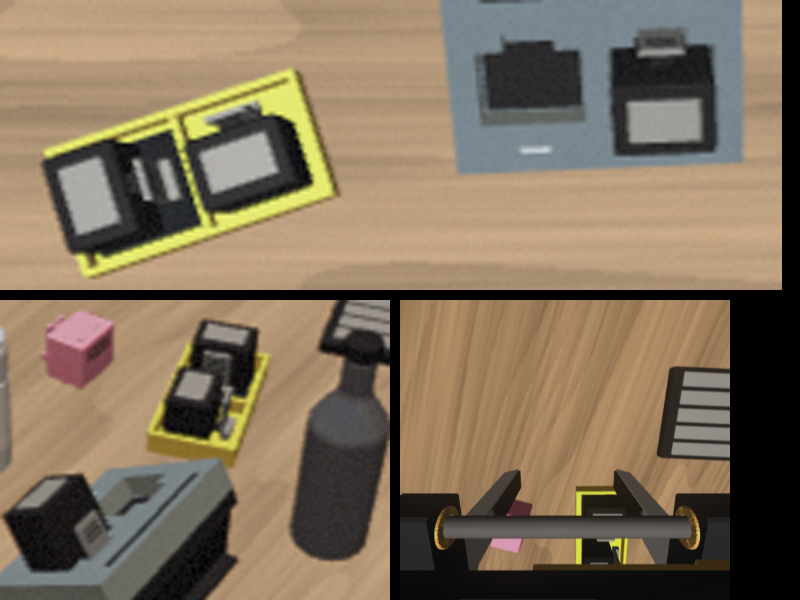

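Final view: the pack is in the formerly bare slot with its label at (88,195). The spare and the tall pack are in place and the bay is empty. A numeric check of position and uprightness:

```bash
python3 - <<'E'
from h import *
P=lambda u,v:(120+u/3.4-.35,150+v/3.4-.35)
print('label at .062',onz('top',*P(88,195),.062),'expected',[.4886,.3627])
t0=np.load('top.npy').astype(int);t=cams.snapshot('top')['frame'];np.save('top9.npy',t)
# label polygons of spare and new pack in top view: sizes
h=cv2.cvtColor(t,cv2.COLOR_RGB2HSV);m=((h[:,:,2]>120)&(h[:,:,1]<40)).astype(np.uint8)
for box in [(135,185,160,230),(175,185,206,212)]:
    x0,y0,x1,y1=box;c=max(cv2.findContours(m[y0:y1,x0:x1],cv2.RETR_EXTERNAL,cv2.CHAIN_APPROX_NONE)[0],key=cv2.contourArea)+[x0,y0];r=cv2.minAreaRect(c);q=[onz('top',*p,.062) for p in cv2.boxPoints(r)];print(r,np.mean(q,0),np.linalg.norm(q[0]-q[1]),np.linalg.norm(q[1]-q[2]))
d=np.abs(t.astype(int)-t0).max(2)>45;n,l,s,c=cv2.connectedComponentsWithStats(d.astype(np.uint8));print([(x[:5].tolist()) for x in s[1:] if x[4]>25])
E
```

```text
label at .062 [0.4881 0.3676 0.062 ] expected [0.4886, 0.3627]
((145.7000274658203, 207.09999084472656), (19.606121063232422, 13.281566619873047), 71.56504821777344) [0.48785  0.367275 0.062   ] 0.028619049599873166 0.04313513648987337
((189.75001525878906, 197.25), (12.332881927490234, 20.238574981689453), 71.56505584716797) [0.508475 0.271825 0.062   ] 0.04398783922858677 0.02722737592938406
[[268, 164, 14, 4, 35], [261, 167, 30, 26, 190], [265, 176, 21, 11, 210], [132, 191, 26, 34, 505], [159, 197, 6, 12, 34], [166, 197, 7, 12, 54], [0, 200, 94, 200, 12531], [326, 392, 13, 6, 27], [0, 395, 10, 5, 34]]
```

```bash
python3 -c "
from bench import robot
print(robot.close_job(), robot.get_obs()['time'])"
```

```text
the job is handed in; nothing more can be done
the job is handed in; nothing more can be done
```

The low pack is standing on the pad in the tray's empty slot, and I handed the job in at about 16 s.

**What I did**
- The moves cannot tilt the tool. One finger pressed the tab in and pushed the pack up until its hook cleared the ledge.
- I then gripped the pack by its sides and drew it clear of the bay.
- It came out leaning about 40°, so I first stood it upright against the open bench. Then I lowered it into the slot until it stopped firmly at the expected height, 16 N at the wrist, and let go.

**Last checks**
- **Position:** the pack sits about 4–5 mm from the slot's centre towards the outer wall. That leaves roughly 2 mm to the wall, and its edge overhangs the pad by about 1.5 mm.
- **Upright:** its label shows the same size from above as the spare's, which says upright. The wrist camera's estimate disagreed slightly, reading 3–4° of lean. I took that as noise, because it read about 3° even when the pack was pressed flat on the bench.
- **Everything else:** in the top view only the emptied bay, the pack's slot and the arm itself changed.

**Not as asked:** the pack did not come perfectly straight out. As the tab cleared, it tipped from 30° to about 45° while its foot was still in the bay.

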